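# Press a bearing insert home with locking pliers

## Task

Two pairs of locking pliers are bolted to the breadboard; one is locked and finished, the other stands open with a flanged bearing insert standing proud of its black block. Squeeze the handles of the open pair together until they snap over centre and lock, so that the insert is pressed fully home, then pull the release lever (the upright pin at the handle ends) outwards, away from the fixed handle, so that the pliers spring open again. The insert must stay home.

Things in the scene. Friction and masses are not known exactly. Their poses are not given: they have to be found in the camera images.
- press_pliers: Open locking pliers, 250 mm long, flat, fixed on a black foot. Origin: on the board under the pivot; +x to the jaws, -x along the handles (roughly to the robot), z up. Bars lie 42 to 58 mm above the board, nothing under the handles past x = -0.08. Fixed handle: parallel to x, outer face at y = 18 mm, ends at x = -0.137. Black block 70 mm high at x = 0.065. The locked twin pair is not tracked.
- plier_handle (a joint): Angle (rad) of the moving handle, on the -y side, hinged at the pivot, ends at x = -0.147. 0: locked, parallel to x, outer face at y = -18 mm (36 mm over both handles). 0.18: sprung open on its stop; at x = -0.105, a good place to squeeze, its outer face is then 19 mm further out (55 mm over both). Squeezing there takes up to 20 N; below 0.03 it is over centre and goes to 0 and stays.
- release_lever (a joint): Lever (rad) between the handles, pinned to the moving one at x = -0.093, sprung to 0. Its end is an upright round pin, 12 mm thick, top 86 mm high, clear behind the handle ends; locked, it stands at x = -0.162, y = 0 of the pliers. Pulling it to -y (moving handle's side) turns it positive; after 10 to 20 mm, a few N, the handle springs open and the pin comes to rest 29 mm to -y of where it was.
- bearing_insert (a joint): How far (m) the steel flanged bearing insert (flange 24 mm wide) stands off the black block between the jaws, on its +y face: 0 is home, flange flat on the block; 0.007 to 0.010 at the start. The moving jaw presses it home as the handles close; friction of about 6 N keeps it where it is left.

How it is judged (in metres and radians):
On the way, in this order (a step that is already met when the one before it is completed fails the run):
1. the handles are squeezed over centre and locked, with the insert pressed home (value of joint plier_handle below 0.015 rad and value of joint bearing_insert below 0.002 m), for 0.2 s.
2. the release lever is pulled outwards (value of joint release_lever above 0.05 rad), for 0.02 s.
At the end, for the whole second after the job is handed in: The pliers stand open again (handle above 0.13 rad, at rest), the release lever is back at rest (below 0.06 rad), and the insert is home (within 2 mm of its seat) (value of joint plier_handle above 0.13 rad and velocity of joint plier_handle between -0.05 and 0.05 rad/s and value of joint bearing_insert below 0.002 m and value of joint release_lever below 0.06 rad); the robot touches nothing.
It also fails if it takes over 42 s, if anything falls off the work surface, if the arm or the gripper's body presses on something with over 40 N, if the wrist force passes 120 N, or if a joint passes its speed limit or range.

## Robot

A 6-joint arm with a two-finger parallel gripper is mounted at the origin on the work surface. World frame = base frame: x ahead of the robot, y to its left, z up, the work surface at z = 0. Lengths are in m, angles in degrees, forces in N, time in s.
With the tool pointing down it reaches from about 0.4 to 0.825 m from the base axis. Payload 7 kg.
Tool frame: the origin (TCP) lies on the centre line of the jaws, within the pads' length; the fingertips stand 14 mm ahead of it and the grasp point (between the pads) lies 5 mm behind it (ctrl.tcp_to_tips is the z of the fingertips in the tool frame, in m); z points along the fingers, y is the direction in which the jaws open and shut (so a half turn about z gives the same grasp; the last joint's range is limited). The gripper opens to 88 mm and grips with 3 to 60 N. Pads are 19 mm wide; open, the fingers measure 130 mm over their backs; the gripper's body (78 mm by 193 mm) begins 47 mm behind the grasp point.
Start: joints at [-54.425, 20.546, 0.682, 0, -70.136, -16.507], TCP at [0.22, -0.638, 0.241] pointing down, gripper open.
Joint ranges: [-176.03, 176.03], [-82.01, 121.73], [-58.28, 71.71], [-173.87, 95.51], [-174.79, -0.11], [-173.66, 173.66]. Speed limits (degrees/s): [136.94, 136.94, 172.46, 180, 180, 180].

## Interface

Orientations are given as a 3x3 rotation matrix whose columns are the frame's x, y, z axes.
In Python, from workcell import ctrl gives the robot as it stands.
- The arm moves only by the tool jog_arm, never from a script. Its argument "rows" is a list of rows, each a list of 7 numbers: the turn, a rotation vector about the tool's x, y, z in rad, then the shift along the tool's x, y, z in cm, then the finger opening in cm, from 0 to 8.76. In form: [[wx, wy, wz, dx, dy, dz, gripper], ...]. A call has exactly 10 rows; each row shifts and turns the commanded pose from where the row before left it, along the tool's axes as they then stand; what a row does not reach is not made up. A row lasts 1/10 s, in which the tool goes at most 50 mm and 8.59 degrees, less where a joint would pass 70% of its speed; a pose out of reach is approached as far as the arm can. A call with a gripper value outside its range is refused whole. The fingers move at their own pace and stop on an object; "force" is the grip in N (left out, the last holds). Time passes only in rows, so rows that do not move let the fingers close, or fill a call up. It gives the time, the measured TCP pose, the force and the opening at its end, in the units of the state.
- ctrl.state(): the state, without advancing time (a new reading comes with each control period).
- ctrl.grab_frame(name): name is "scene" or "top" or "wrist"; returns a dict with "pixels" (384x512x3 uint8, blue, green, red), "range_z" (384x512 float32, m along the optical axis (not along the pixel's ray), 0 where there is no reading), "vertical_fov" (degrees; the focal length in pixels is half the picture's height over the tangent of half this angle, whatever the lens; pixels are square), "cx", "cy" (the principal point, pixels), "dist_coeffs" ([k1, k2, p1, p2, k3] as OpenCV has them; the pictures are not rectified), "position" and "rotation" of the camera in the world; the wrist camera has in their place "T_tool_cam" (4x4, takes a point from camera to tool coordinates, whose origin is the TCP and whose axes are the flange's). Camera axes: x right, y up, looking along -z (the intrinsics and any distortion apply to the point x, -y, -z); pixel columns grow to the right and rows downward; lengths in m; the calibration is good to about 2 mm. A picture is of the moment at which its call begins: read the wrist's pose just before it.
- ctrl.hand_in(): hands the job in, once; it reports no verdict.
Trained networks look in the newest picture that a camera, given by its name, has taken for a name from the list of things; names that differ only in an ending like _2 or _b are one class to them, and where a whole thing is asked for, a point or a joint stands for the part that bears it (a point fixed in the world has none). Each returns a list of dicts, best first, with "conf" (0 to 1); they miss things now and then, are a little off and sometimes report something else, mostly with a low value. They report only what shows in the picture. A call takes as long as a camera call.
- ctrl.boxes_of(camera, target): "extent" ([left, top, right, bottom] in pixels, round what is visible of it).
- ctrl.silhouettes(camera, target): "mask" (384x512 bool, what is visible of it) and "extent" ([left, top, right, bottom] in pixels, round what is visible of it).
- ctrl.spot_point(camera, target): "point" ([column, row] in pixels: a listed point, or the origin of a listed thing).
The state is a dict: "time_s": time; "q": joint angles; "joint_vel": joint speeds; "tau": joint torques, N m; "position": TCP position; "orientation": TCP orientation; "wrist_force": force on the tool from outside, world axes, zero at the start; "moment": the same for the moment, N m; "width": finger opening in m.
Only numpy, scipy, OpenCV 4.12 (cv2) and the standard library are available. Lean on these libraries where they do the work, as an engineer would, in place of code of your own. Each camera call takes 0.05 s, during which the arm holds its last target.

## Working session

There is one attempt and no reset: what is moved stays moved. The work goes in short steps, Python scripts to look and compute and a tool call to move; the robot and the scene stay as the last step left them, time stands still between calls to the robot, and variables do not carry over. Pictures are saved under pics/ and viewed, and the job is handed in when it is done.

Besides the shell and the picture viewer there is one more tool, called after "Call:" by a JSON object that holds its "op" and its "data". jog_arm: Moves the arm, as the interface text tells. Its arguments: {"type":"object","properties":{"rows":{"type":"array"},"force":{"type":"number"}},"required":["rows"]}

```bash
mkdir -p pics; ls; cat > h.py <<'E'
import numpy as np, cv2, json
from workcell import ctrl
def cam(name):
    s=ctrl.state(); f=ctrl.grab_frame(name)
    if 'T_tool_cam' in f:
        T=np.eye(4);T[:3,:3]=np.array(s['orientation']);T[:3,3]=s['position']
        W=T@np.array(f['T_tool_cam'])
    else:
        W=np.eye(4);W[:3,:3]=np.array(f['rotation']);W[:3,3]=f['position']
    f['W']=W; fl=384/2/np.tan(np.radians(f['vertical_fov'])/2)
    f['K']=np.array([[fl,0,f['cx']],[0,fl,f['cy']],[0,0,1]]);f['D']=np.array(f['dist_coeffs'],float)
    return f
def rays(f,px):
    u=cv2.undistortPoints(np.array(px,float).reshape(-1,1,2),f['K'],f['D']).reshape(-1,2)
    return np.c_[u[:,0],-u[:,1],-np.ones(len(u))]
def pts(f,px,z=None):
    r=rays(f,px); W=f['W']
    if z is None:
        p=np.array(px).round().astype(int); d=f['range_z'][p[:,1],p[:,0]]
        return (r*d[:,None])@W[:3,:3].T+W[:3,3]
    d=r@W[:3,:3].T
    return W[:3,3]+d*((z-W[2,3])/d[:,2])[:,None]
def proj(f,P):
    c=(np.array(P)-f['W'][:3,3])@f['W'][:3,:3]; c=c*[1,-1,-1]
    return cv2.projectPoints(c,np.zeros(3),np.zeros(3),f['K'],f['D'])[0].reshape(-1,2)
E
python3 - <<'E'
from h import *
for n in ['scene','top','wrist']:
    f=cam(n); cv2.imwrite(f'pics/{n}0.png',f['pixels']); print(n,f['W'].round(3).tolist(),f['D'])
    for t in ['press_pliers','plier_handle','release_lever','bearing_insert']:
        print(t,[(b['extent'],round(b['conf'],2)) for b in ctrl.boxes_of(n,t)])
    print([(b['point'],b['conf']) for b in ctrl.spot_point(n,'press_pliers')])
print(ctrl.state(), ctrl.tcp_to_tips)
E
```

```text
pics
scene [[0.023, -0.848, 0.53, 1.076], [1.0, 0.012, -0.025, -0.028], [0.015, 0.53, 0.848, 0.732], [0.0, 0.0, 0.0, 1.0]] [-0.11731273  0.          0.          0.          0.        ]
press_pliers [([339.2, 120.6, 392.8, 250.9], 0.72)]
plier_handle [([353.5, 120.5, 390.8, 233.0], 0.81)]
release_lever [([360.3, 120.6, 371.2, 164.0], 0.62)]
bearing_insert [([376.0, 221.8, 378.5, 231.4], 0.41)]
[([363.7, 206.1], 0.65)]
top [[-0.198, 0.96, -0.198, 0.504], [-0.98, -0.196, 0.034, 0.006], [-0.006, 0.201, 0.98, 0.823], [0.0, 0.0, 0.0, 1.0]] [0.00103734 0.         0.         0.         0.        ]
press_pliers [([131.4, 167.1, 180.4, 287.9], 0.62)]
plier_handle [([132.4, 174.8, 166.9, 289.1], 0.77)]
release_lever [([151.4, 236.0, 160.7, 288.9], 0.68)]
bearing_insert [([139.6, 173.7, 147.5, 184.0], 0.37)]
[([159.3, 208.6], 0.6)]
wrist [[-0.326, -0.914, -0.243, 0.154], [0.945, -0.315, -0.084, -0.66], [0.001, -0.257, 0.966, 0.384], [0.0, 0.0, 0.0, 1.0]] [-0.01361384  0.          0.          0.          0.        ]
press_pliers []
plier_handle []
release_lever []
bearing_insert []
[]
{'time_s': 0.9, 'q': array([-5.44254210e+01,  2.05440354e+01,  6.81170300e-01,  2.72106054e-04,
       -7.01347920e+01, -1.65073870e+01]), 'joint_vel': array([ 0.04818861,  0.04131381, -0.02532487,  0.03620589, -0.03510284,
       -0.10064389]), 'tau': array([-4.95928016e-04, -5.82357824e+01,  2.93296480e+01,  7.00221017e+00,
        1.24304209e-02, -1.75753632e-05]), 'position': array([ 0.2204854 , -0.6379504 ,  0.24058236]), 'orientation': array([[-9.45135597e-01, -3.26678285e-01,  2.01563967e-05],
       [-3.26678286e-01,  9.45135597e-01, -3.58581810e-05],
       [-7.33643896e-06, -4.04755005e-05, -9.99999999e-01]]), 'wrist_force': array([0.20407005, 0.17269403, 0.69301209]), 'moment': array([ 0.03411181, -0.0009944 ,  0.02660607]), 'width': 0.08776623875442013} 0.014
```

View pics/scene0.png

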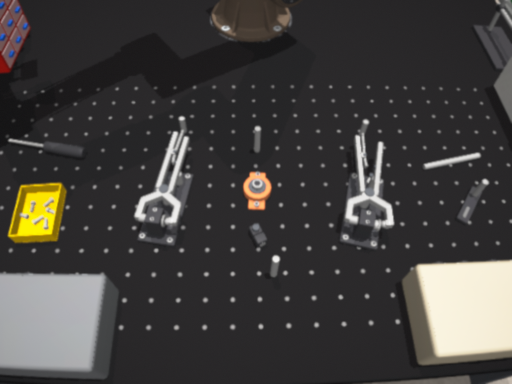

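View pics/top0.png

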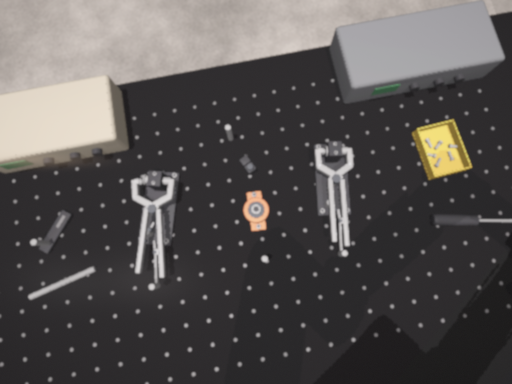

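The open pair is the one on the robot's left: top view columns 132–180, rows 170–290, with the pin near (152,287). In the scene view it is near (365,185). Next I compute positions.

```bash
python3 - <<'E'
from h import *
f=cam('top')
names=['L end','R end','pin','pivot','jawL','jawR','block']
px=[(138,271),(161,277),(152,287),(153,207),(137,184),(171,184),(154,178)]
for n,a,b in zip(names,pts(f,px,0.055),pts(f,px)): print(n,a.round(3),b.round(3))
f2=cam('scene')
px=[(357,139),(380,144),(365,123),(368,195)]
for a,b in zip(pts(f2,px,0.055),pts(f2,px)): print(a.round(3),b.round(3))
c=np.vstack([cv2.resize(f['pixels'][160:300,115:195],None,fx=5,fy=5,interpolation=cv2.INTER_CUBIC)[:600]])
d=cv2.resize(f2['pixels'][110:255,330:400],None,fx=4.1,fy=4.1,interpolation=cv2.INTER_CUBIC)
d=d[:590]; c=c[:590];h=min(len(c),len(d))
cv2.imwrite('pics/crop0.png',np.hstack([c[:h],d[:h]]))
E
```

```text
L end [0.532 0.27  0.055] [0.532 0.268 0.059]
R end [0.51  0.224 0.055] [0.51  0.239 0.003]
pin [0.494 0.245 0.055] [0.494 0.234 0.09 ]
pivot [0.66  0.22  0.055] [0.658 0.218 0.063]
jawL [0.718 0.248 0.055] [0.717 0.247 0.058]
jawR [0.703 0.174 0.055] [0.702 0.173 0.058]
block [0.724 0.209 0.055] [0.719 0.205 0.071]
[0.521 0.219 0.055] [0.522 0.219 0.057]
[0.535 0.268 0.055] [0.538 0.267 0.059]
[0.475 0.246 0.055] [0.501 0.233 0.085]
[0.664 0.218 0.055] [0.667 0.216 0.06 ]
```

View pics/crop0.png

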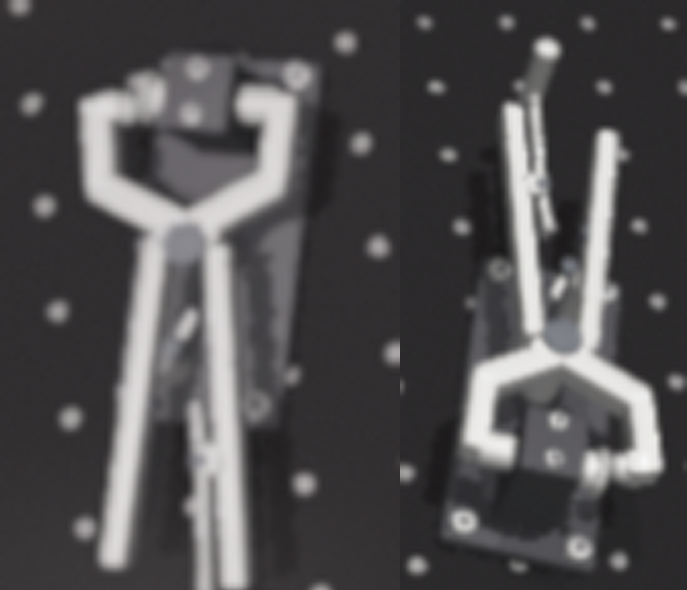

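The foot edge runs parallel to the left (+y) bar, so that bar is the fixed handle. The right bar carries the lever and is the moving one. My estimate is pivot ≈ (0.662, 0.217) and yaw ≈ -16.7°. I'm moving the wrist camera over it.

Call:
{"op": "jog_arm", "data": {"rows": [[0, 0, 0, -3.63, 3.16, 0, 8.7], [0, 0, 0, -3.63, 3.16, 0, 8.7], [0, 0, 0, -3.63, 3.16, 0, 8.7], [0, 0, 0, -3.63, 3.16, 0, 8.7], [0, 0, 0, -3.63, 3.16, 0, 8.7], [0, 0, 0, -3.63, 3.16, 0, 8.7], [0, 0, 0, -3.63, 3.16, 0, 8.7], [0, 0, 0, -3.63, 3.16, 0, 8.7], [0, 0, 0, -3.63, 3.16, 0, 8.7], [0, 0, 0, -3.63, 3.16, 0, 8.7]]}}

```text
time_s: 2.0
position: [0.4611, -0.2188, 0.2411]
orientation: [[-0.945, -0.327, 0.001], [-0.327, 0.945, -0.0], [-0.001, -0.001, -1.0]]
wrist_force: [1.2, -0.7, 0.4]
width: 0.0872
```

```bash
cat > plan.py <<'E'
from h import *
from scipy.spatial.transform import Rotation as R
def plan(p,yaw_y,n,s=None,straight=True):
    """print total turn and shift per row; yaw_y: angle of tool y (deg), tool z down; rotation spread over n rows, shift before turn"""
    s=s or ctrl.state(); O=np.array(s['orientation'])
    a=np.radians(yaw_y); y=np.array([np.cos(a),np.sin(a),0]); z=np.array([0,0,-1.]); x=np.cross(y,z)
    T=np.c_[x,y,z]; w=R.from_matrix(O.T@T).as_rotvec(); d=(np.array(p)-s['position'])
    print('pos',s['position'].round(4),'w',w.round(4),'d world',d.round(4))
    C=O.copy()
    for i in range(n):
        print((w/n).round(3),(C.T@(d/n)*100).round(2)); C=C@R.from_rotvec(w/n).as_matrix()
E
python3 -c "
from plan import *
plan([0.585,0.24,0.24],73.3,10)"
```

```text
pos [ 0.4611 -0.2188  0.2411] w [-2.000e-04  1.100e-03  6.244e-01] d world [ 0.1239  0.4588 -0.0011]
[-0.     0.     0.062] [-2.67  3.93  0.01]
[-0.     0.     0.062] [-2.42  4.09  0.01]
[-0.     0.     0.062] [-2.16  4.23  0.01]
[-0.     0.     0.062] [-1.89  4.36  0.01]
[-0.     0.     0.062] [-1.62  4.47  0.01]
[-0.     0.     0.062] [-1.33  4.56  0.01]
[-0.     0.     0.062] [-1.05  4.64  0.01]
[-0.     0.     0.062] [-0.76  4.69  0.01]
[-0.     0.     0.062] [-0.46  4.73  0.01]
[-0.     0.     0.062] [-0.17  4.75  0.01]
```

Call:
{"op": "jog_arm", "data": {"rows": [[0, 0, 0.062, -2.67, 3.93, 0, 8.7], [0, 0, 0.062, -2.42, 4.09, 0, 8.7], [0, 0, 0.062, -2.16, 4.23, 0, 8.7], [0, 0, 0.062, -1.89, 4.36, 0, 8.7], [0, 0, 0.062, -1.62, 4.47, 0, 8.7], [0, 0, 0.062, -1.33, 4.56, 0, 8.7], [0, 0, 0.062, -1.05, 4.64, 0, 8.7], [0, 0, 0.062, -0.76, 4.69, 0, 8.7], [0, 0, 0.062, -0.46, 4.73, 0, 8.7], [0, 0, 0.062, -0.17, 4.75, 0, 8.7]]}}

```text
time_s: 3.0
position: [0.5837, 0.2404, 0.2408]
orientation: [[-0.958, 0.285, 0.0], [0.285, 0.958, 0.0], [-0.0, 0.0, -1.0]]
wrist_force: [0.8, -0.1, 0.9]
width: 0.0873
```

```bash
python3 - <<'E'
from h import *
ctrl.grab_frame('wrist')
f=cam('wrist'); cv2.imwrite('pics/w1.png',f['pixels'])
s=ctrl.state(); print(s['position'],np.abs(s['joint_vel']).max())
for t in ['press_pliers','plier_handle','release_lever','bearing_insert']:
    print(t,[(b['extent'],round(b['conf'],2)) for b in ctrl.boxes_of('wrist',t)])
import pickle; pickle.dump({k:f[k] for k in f},open('w1.pkl','wb'))
E
```

```text
[0.58445481 0.24318135 0.23948705] 5.7765096466950006
press_pliers [([217.7, 100.6, 292.0, 289.9], 0.88)]
plier_handle [([212.9, 101.2, 295.6, 275.2], 0.76)]
release_lever [([221.9, 98.8, 247.8, 185.7], 0.63)]
bearing_insert [([268.9, 269.7, 277.7, 284.9], 0.67)]
```

View pics/w1.png

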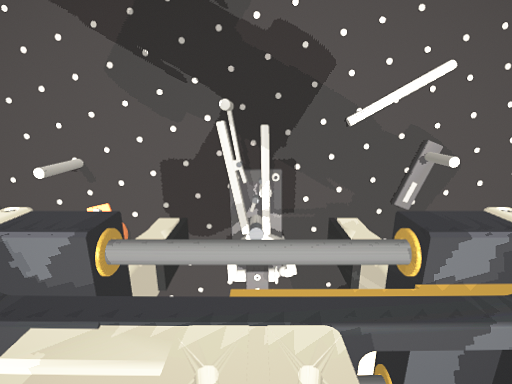

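The wrist picture shows the fixed handle running vertically at column 265, rows 125–230. The moving handle goes from (248,225) to (221,123), and the pin top is at (225,104). Now I fit the pose from the depth data.

```bash
python3 - <<'E'
from h import *
import pickle
f=pickle.load(open('w1.pkl','rb'))
uu,vv=np.meshgrid(np.arange(200,300),np.arange(90,235)); px=np.c_[uu.ravel(),vv.ravel()]
P=pts(f,px)
m=(P[:,2]>.05)&(P[:,2]<.065)
yaw=np.radians(-16.7); o=np.array([.662,.217])
ax=np.array([np.cos(yaw),np.sin(yaw)]);ay=np.array([-ax[1],ax[0]])
L=np.c_[(P[:,:2]-o)@ax,(P[:,:2]-o)@ay,P[:,2]]
for v in range(96,235,6):
    r=L[px[:,1]==v]; pu=px[px[:,1]==v][:,0]; k=(r[:,2]>.045)&(r[:,2]<.1)
    # runs
    idx=np.where(k)[0]
    if len(idx)==0: continue
    print(v,[(int(pu[g[0]]),int(pu[g[-1]]),(r[g].mean(0)*1000).round(1).tolist(),(r[g[0],1]*1000).round(1),(r[g[-1],1]*1000).round(1)) for g in np.split(idx,np.where(np.diff(idx)>1)[0]+1)])
k=(L[:,2]>.075)&(L[:,2]<.1); print('pin',L[k].mean(0),L[k].min(0),L[k].max(0),k.sum())
k=(L[:,2]>.049)&(L[:,2]<.066)&(L[:,1]>0)&(L[:,0]<-.04); print('fixed min x',L[k].min(0), np.polyfit(L[k][:,0],L[k][:,1],1), np.median(L[k][:,2]))
E
```

```text
102 [(219, 228, [-167.5, -29.7, 85.2], np.float64(-34.4), np.float64(-24.9)), (230, 231, [-168.6, -24.5, 62.7], np.float64(-24.3), np.float64(-24.6))]
108 [(220, 232, [-161.7, -27.8, 79.0], np.float64(-33.5), np.float64(-24.0))]
114 [(227, 231, [-155.7, -27.3, 54.7], np.float64(-29.6), np.float64(-25.1))]
120 [(228, 232, [-149.0, -26.3, 55.1], np.float64(-28.6), np.float64(-24.0))]
126 [(216, 225, [-142.2, -37.4, 56.7], np.float64(-42.7), np.float64(-32.7)), (229, 233, [-142.1, -25.3, 55.1], np.float64(-27.7), np.float64(-23.0)), (260, 268, [-142.2, 13.4, 57.0], np.float64(8.7), np.float64(18.1))]
132 [(218, 227, [-135.3, -35.3, 56.2], np.float64(-40.5), np.float64(-31.2)), (231, 235, [-135.2, -23.2, 53.8], np.float64(-25.4), np.float64(-21.5)), (260, 268, [-135.3, 13.4, 57.0], np.float64(8.8), np.float64(18.1))]
138 [(219, 228, [-128.4, -34.3, 56.9], np.float64(-39.5), np.float64(-29.8)), (232, 236, [-128.2, -22.1, 54.5], np.float64(-24.4), np.float64(-20.2)), (260, 268, [-128.4, 13.5, 57.2], np.float64(8.8), np.float64(18.2))]
144 [(221, 225, [-121.4, -35.0, 57.7], np.float64(-37.4
[... 2518 characters left out ...]
], np.float64(-19.0), np.float64(-9.2)), (262, 269, [-30.8, 16.0, 57.3], np.float64(11.5), np.float64(20.5))]
222 [(239, 247, [-22.6, -12.7, 57.1], np.float64(-17.8), np.float64(-7.8)), (262, 269, [-22.7, 16.0, 57.5], np.float64(11.6), np.float64(20.5))]
228 [(241, 269, [-14.5, 2.6, 57.5], np.float64(-15.4), np.float64(20.6))]
234 [(242, 244, [-5.8, -13.0, 56.6], np.float64(-14.3), np.float64(-11.7)), (246, 269, [-7.0, 5.8, 59.3], np.float64(-9.2), np.float64(20.7))]
pin [-0.16495201 -0.02883542  0.08503279] [-0.17048691 -0.03455     0.07552886] [-0.15942907 -0.02342678  0.08781718] 115
fixed min x [-1.43342571e-01  4.35068837e-05  4.96065125e-02] [-0.0120977   0.01246979] 0.0575188285031801
```

```bash
python3 - <<'E'
from plan import *
yaw=np.radians(-15.6);ay=np.array([-np.sin(yaw),np.cos(yaw),0])
c=np.array([.5559,.2496,.10])
plan(c-0.005*ay,74.4,5)
E
```

```text
pos [0.5832 0.2378 0.2405] w [-0.0004 -0.0003 -0.0147] d world [-0.0287  0.007  -0.1405]
[-0.    -0.    -0.003] [ 0.59 -0.03  2.81]
[-0.    -0.    -0.003] [ 0.59 -0.03  2.81]
[-0.    -0.    -0.003] [ 0.59 -0.02  2.81]
[-0.    -0.    -0.003] [ 0.59 -0.02  2.81]
[-0.    -0.    -0.003] [ 0.59 -0.02  2.81]
```

Call:
{"op": "jog_arm", "data": {"rows": [[0, 0, -0.005, 0.98, -0.05, 2.8, 8.7], [0, 0, -0.005, 0.98, -0.03, 2.8, 8.7], [0, 0, -0.005, 0.98, -0.02, 2.8, 8.7], [0, 0, 0, 0, 0, 2.8, 8.7], [0, 0, 0, 0, 0, 2.0, 8.7], [0, 0, 0, 0, 0, 0.5, 8.7], [0, 0, 0, 0, 0, 0, 8.7], [0, 0, 0, 0, 0, 0, 8.7], [0, 0, 0, 0, 0, 0, 8.7], [0, 0, 0, 0, 0, 0, 8.7]]}}

```text
time_s: 4.3
position: [0.5555, 0.2458, 0.1047]
orientation: [[-0.963, 0.269, 0.001], [0.269, 0.963, 0.001], [-0.001, 0.002, -1.0]]
wrist_force: [0.0, 0.3, -0.2]
width: 0.0869
```

```bash
python3 - <<'E'
from h import *
f=cam('wrist'); cv2.imwrite('pics/w2.png',f['pixels'])
s=ctrl.state(); O=np.array(s['orientation']); print(s['position'],np.degrees(np.arctan2(O[1,1],O[0,1])),np.abs(s['joint_vel']).max())
import pickle; pickle.dump(f,open('w2.pkl','wb'))
uu,vv=np.meshgrid(np.arange(0,512),np.arange(0,235)); px=np.c_[uu.ravel(),vv.ravel()]
P=pts(f,px)
# in tool-aligned frame relative to TCP
L=(P-f['W'][:3,3]+0); 
T=(P-np.array(s['position']))@O
for v in range(6,200,10):
    k0=px[:,1]==v; r=T[k0]; pu=px[k0][:,0]; z=P[k0][:,2]
    idx=np.where((z>.045)&(z<.1)&(abs(r[:,1])<.06))[0]
    if len(idx)==0: continue
    print(v,[(int(pu[g[0]]),int(pu[g[-1]]),(r[g].mean(0)*1000).round(1).tolist(),(r[g[0],1]*1000).round(1),(r[g[-1],1]*1000).round(1)) for g in np.split(idx,np.where(np.diff(idx)>2)[0]+1)if len(g)>3])
E
```

```text
[0.55534587 0.24575743 0.10448455] 74.40188311053625 0.2033048727314539
136 [(209, 230, [59.3, -23.1, 25.4], np.float64(-28.7), np.float64(-19.6))]
146 [(206, 228, [53.6, -24.4, 21.5], np.float64(-30.7), np.float64(-21.8))]
156 [(222, 229, [43.7, -22.9, 49.8], np.float64(-25.5), np.float64(-20.7))]
166 [(203, 218, [36.7, -33.6, 48.7], np.float64(-39.0), np.float64(-29.6)), (224, 231, [36.6, -21.6, 49.4], np.float64(-24.0), np.float64(-19.5))]
176 [(205, 220, [29.6, -32.4, 48.0], np.float64(-37.5), np.float64(-28.1)), (226, 233, [29.2, -20.4, 49.9], np.float64(-22.9), np.float64(-18.3)), (274, 288, [29.6, 16.7, 47.5], np.float64(12.2), np.float64(22.0))]
186 [(207, 223, [22.1, -30.9, 48.1], np.float64(-36.7), np.float64(-26.6)), (228, 235, [21.7, -19.1, 50.0], np.float64(-21.7), np.float64(-17.2)), (274, 288, [22.3, 16.9, 47.4], np.float64(12.2), np.float64(22.1))]
196 [(209, 225, [14.6, -29.8, 48.1], np.float64(-35.5), np.float64(-25.2)), (230, 237, [14.1, -17.8, 49.6], np.float64(-20.3), np.float64(-15.8)), (274, 287, [14.8, 16.7, 47.3], np.float64(12.3), np.float64(21.4))]
```

View pics/w2.png

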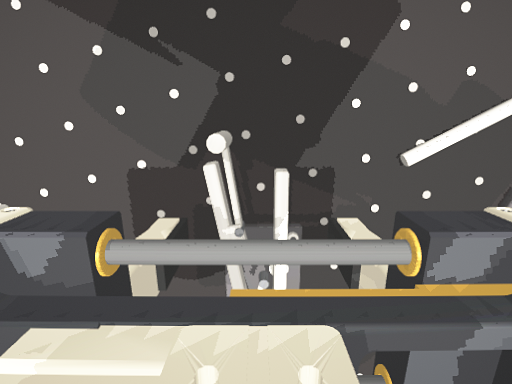

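The fixed handle is parallel to the tool, with its outer face at +22 mm. The moving handle's face is at about -33 mm at the TCP. Both clear the open fingers. I'll descend straight down, then shift 4 mm and close.

Call:
{"op": "jog_arm", "data": {"force": 30, "rows": [[0, 0, 0, 0, 0, 1.5, 8.7], [0, 0, 0, 0, 0, 1.5, 8.7], [0, 0, 0, 0, 0, 1.5, 8.7], [0, 0, 0, 0, 0, 1.0, 8.7], [0, 0, 0, 0, 0, 0.2, 8.7], [0, 0, 0, 0, 0, 0, 8.7], [0, 0, 0, 0, 0.2, 0, 8.2], [0, 0, 0, 0, 0.2, 0, 7.6], [0, 0, 0, 0, 0, 0, 7.0], [0, 0, 0, 0, 0, 0, 6.4]]}}

```text
time_s: 5.35
position: [0.5549, 0.2468, 0.0468]
orientation: [[-0.963, 0.269, -0.003], [0.269, 0.963, -0.004], [0.002, -0.005, -1.0]]
wrist_force: [-3.2, -11.7, 7.5]
width: 0.0675
```

Call:
{"op": "jog_arm", "data": {"force": 40, "rows": [[0, 0, 0, 0, 0, 0, 5.8], [0, 0, 0, 0, 0, 0, 5.3], [0, 0, 0, 0, 0, 0, 4.8], [0, 0, 0, 0, 0, 0, 4.3], [0, 0, 0, 0, 0, 0, 3.9], [0, 0, 0, 0, 0, 0, 3.5], [0, 0, 0, 0, 0, 0, 3.2], [0, 0, 0, 0, 0, 0, 3.0], [0, 0, 0, 0, 0, 0, 3.0], [0, 0, 0, 0, 0, 0, 3.0]]}}

```text
time_s: 6.35
position: [0.5547, 0.2511, 0.046]
orientation: [[-0.963, 0.269, -0.001], [0.269, 0.963, 0.002], [0.002, 0.001, -1.0]]
wrist_force: [-6.4, 10.1, -4.9]
width: 0.0345
```

Call:
{"op": "jog_arm", "data": {"rows": [[0, 0, 0, 0, 0, 0, 3.0], [0, 0, 0, 0, 0, 0, 3.0], [0, 0, 0, 0, 0, 0, 3.0], [0, 0, 0, 0, 0, 0, 5.0], [0, 0, 0, 0, 0, 0, 7.0], [0, 0, 0, 0, 0, 0, 8.5], [0, 0, 0, 0, 0, 0, 8.5], [0, 0, 0, 0, 0, 0, 8.5], [0, 0, 0, 0, 0, 0, 8.5], [0, 0, 0, 0, 0, 0, 8.5]]}}

```text
time_s: 7.35
position: [0.5561, 0.2493, 0.0466]
orientation: [[-0.963, 0.269, 0.0], [0.269, 0.963, -0.0], [-0.0, -0.0, -1.0]]
wrist_force: [0.1, -0.0, 0.4]
width: 0.0832
```

```bash
python3 - <<'E'
from h import *
out=[]
f2=cam('scene');f=cam('top')
c=cv2.resize(f['pixels'][160:300,115:195],None,fx=4,fy=4,interpolation=cv2.INTER_CUBIC)
d=cv2.resize(f2['pixels'][110:250,330:400],None,fx=4,fy=4,interpolation=cv2.INTER_CUBIC)
cv2.imwrite('pics/crop1.png',np.hstack([c,d])); print(ctrl.state()['position'],ctrl.state()['wrist_force'])
E
```

```text
[0.55609522 0.24931702 0.0465491 ] [ 0.37357272  0.50326639 -0.84393967]
```

View pics/crop1.png

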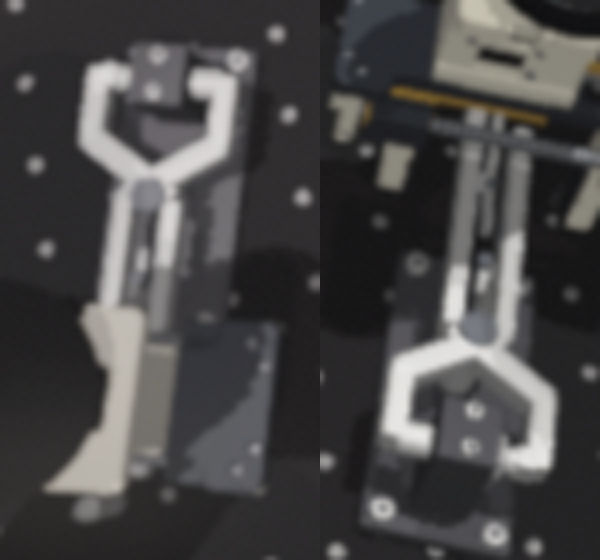

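The pliers stay closed with the gripper open and no load: both handles are parallel, and the jaw is against the flange. I'll lift, then move back over the pin with a -y offset.

Call:
{"op": "jog_arm", "data": {"rows": [[0, 0, 0, 0, 0, -1.5, 8.7], [0, 0, 0, 0, 0, -2.5, 8.7], [0, 0, 0, 0, 0, -2.5, 8.7], [0, 0, 0, 1.5, -0.6, -0.5, 8.7], [0, 0, 0, 1.5, -0.6, 0, 8.7], [0, 0, 0, 1.5, -0.7, 0, 8.7], [0, 0, 0, 1.5, -0.6, 0, 8.7], [0, 0, 0, 0, 0, 0, 8.7], [0, 0, 0, 0, 0, 0, 8.7], [0, 0, 0, 0, 0, 0, 8.7]]}}

```text
time_s: 8.45
position: [0.4919, 0.2416, 0.1165]
orientation: [[-0.963, 0.269, 0.0], [0.269, 0.963, 0.0], [-0.0, 0.0, -1.0]]
wrist_force: [-0.4, 0.5, -0.5]
width: 0.0876
```

```bash
python3 - <<'E'
from h import *
f=cam('wrist'); s=ctrl.state(); O=np.array(s['orientation']); print(s['position'],s['width'])
cv2.imwrite('pics/w3.png',f['pixels'])
uu,vv=np.meshgrid(np.arange(0,512),np.arange(0,240)); px=np.c_[uu.ravel(),vv.ravel()]
P=pts(f,px);T=(P-np.array(s['position']))@O
k=(P[:,2]>.076)&(P[:,2]<.095)&(abs(T[:,1]-.025)<.04)&(T[:,0]>-.03)&(px[:,1]<235)
print(k.sum(),T[k].min(0),T[k].max(0),px[k].min(0),px[k].max(0))
for n in('scene','top'):
    f=cam(n); cv2.imwrite(f'pics/{n}3.png',f['pixels'])
    print([(b['extent'],round(b['conf'],2)) for b in ctrl.boxes_of(n,'release_lever')])
E
```

```text
[0.4919927  0.24157664 0.11643703] 0.0869464330462838
283 [-0.00725698  0.01939906  0.02899665] [0.00414646 0.03101759 0.04038187] [285 214] [303 234]
[([368.7, 122.0, 381.3, 165.9], 0.67)]
[([145.6, 238.3, 153.0, 275.7], 0.5), ([136.2, 172.3, 161.6, 275.6], 0.22)]
```

View pics/w3.png

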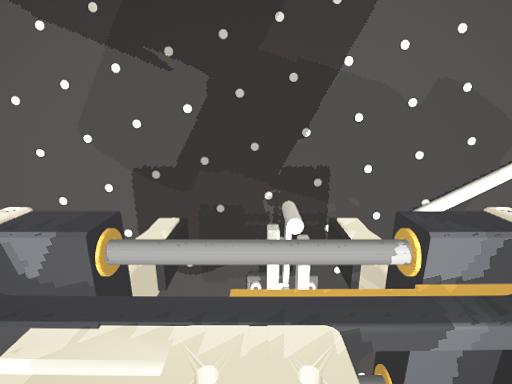

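View pics/top3.png

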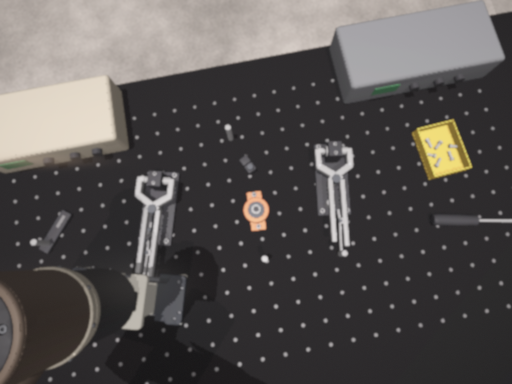

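The pin top is at about (294,224) in the wrist view, which is tool y = +25 mm. The +y pad's inner face is at about +43 mm, so the drop is clear. I'll descend and begin the pull.

Call:
{"op": "jog_arm", "data": {"rows": [[0, 0, 0, 0, 0, 1.5, 8.7], [0, 0, 0, 0, 0, 1.5, 8.7], [0, 0, 0, 0, 0, 0.8, 8.7], [0, 0, 0, 0, 0, 0, 8.7], [0, 0, 0, 0, -0.5, 0, 8.7], [0, 0, 0, 0, -0.5, 0, 8.7], [0, 0, 0, 0, -0.3, 0, 8.7], [0, 0, 0, 0, -0.3, 0, 8.7], [0, 0, 0, 0, -0.2, 0, 8.7], [0, 0, 0, 0, 0, 0, 8.7]]}}

```text
time_s: 9.7
position: [0.4868, 0.224, 0.0789]
orientation: [[-0.963, 0.269, 0.0], [0.269, 0.963, 0.0], [-0.0, 0.0, -1.0]]
wrist_force: [0.1, -0.2, 0.1]
width: 0.0871
```

```bash
python3 - <<'E'
from h import *
s=ctrl.state(); print(s['position'],s['wrist_force'])
E
```

```text
[0.48677921 0.22396326 0.0788616 ] [ 0.14335871 -0.20015282  0.14011802]
```

```bash
python3 - <<'E'
from h import *
f=cam('wrist');f2=cam('scene');f3=cam('top')
d=cv2.resize(f2['pixels'][100:250,310:410],None,fx=4,fy=4,interpolation=cv2.INTER_CUBIC)[:600]
w=f['pixels'][150:300,150:400]
e=cv2.resize(f3['pixels'][160:300,110:200],None,fx=4,fy=4)[:600]
cv2.imwrite('pics/c4.png',np.hstack([d[:560],e[:560]])); cv2.imwrite('pics/w4.png',cv2.resize(w,None,fx=3,fy=3))
E
```

```text
(no output)
```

View pics/c4.png

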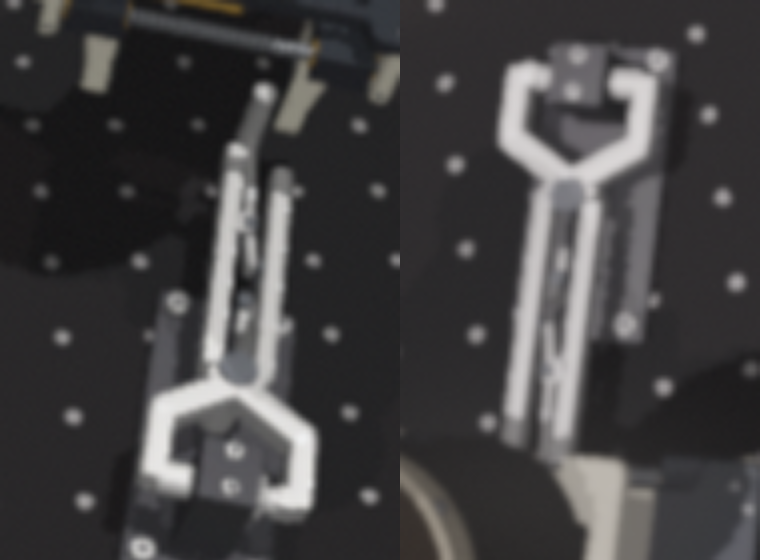

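View pics/w4.png

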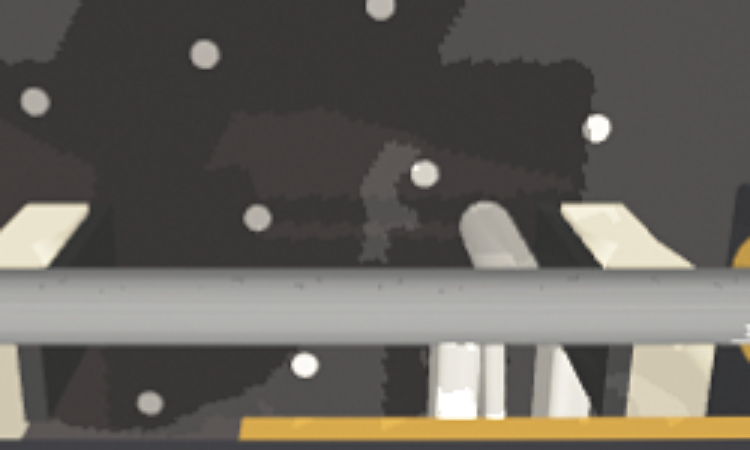

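The handles are still locked. The +y finger sits just beside the pin (scene view, left of the finger), with about zero force. I'll keep pulling in small steps.

Call:
{"op": "jog_arm", "data": {"rows": [[0, 0, 0, 0, -0.2, 0, 8.7], [0, 0, 0, 0, -0.2, 0, 8.7], [0, 0, 0, 0, -0.2, 0, 8.7], [0, 0, 0, 0, 0, 0, 8.7], [0, 0, 0, 0, 0, 0, 8.7], [0, 0, 0, 0, 0, 0, 8.7], [0, 0, 0, 0, 0, 0, 8.7], [0, 0, 0, 0, 0, 0, 8.7], [0, 0, 0, 0, 0, 0, 8.7], [0, 0, 0, 0, 0, 0, 8.7]]}}

```text
time_s: 10.85
position: [0.4851, 0.2184, 0.0786]
orientation: [[-0.963, 0.269, 0.0], [0.269, 0.963, 0.0], [-0.0, 0.0, -1.0]]
wrist_force: [2.3, 1.0, 0.6]
width: 0.087
```

Call:
{"op": "jog_arm", "data": {"rows": [[0, 0, 0, 0, -0.2, 0, 8.7], [0, 0, 0, 0, -0.2, 0, 8.7], [0, 0, 0, 0, -0.2, 0, 8.7], [0, 0, 0, 0, -0.2, 0, 8.7], [0, 0, 0, 0, 0, 0, 8.7], [0, 0, 0, 0, 0, 0, 8.7], [0, 0, 0, 0, 0, 0, 8.7], [0, 0, 0, 0, 0, 0, 8.7], [0, 0, 0, 0, 0, 0, 8.7], [0, 0, 0, 0, 0, 0, 8.7]]}}

```text
time_s: 11.85
position: [0.4829, 0.2106, 0.0785]
orientation: [[-0.963, 0.269, -0.0], [0.269, 0.963, -0.0], [0.0, -0.0, -1.0]]
wrist_force: [-0.1, 0.2, 0.3]
width: 0.0868
```

```bash
python3 - <<'E'
from h import *
f2=cam('scene');f3=cam('top')
d=cv2.resize(f2['pixels'][100:250,310:410],None,fx=4,fy=4,interpolation=cv2.INTER_CUBIC)[:600]
e=cv2.resize(f3['pixels'][160:300,110:200],None,fx=4,fy=4)[:600]
cv2.imwrite('pics/c5.png',np.hstack([d[:560],e[:560]]))
E
```

```text
(no output)
```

View pics/c5.png

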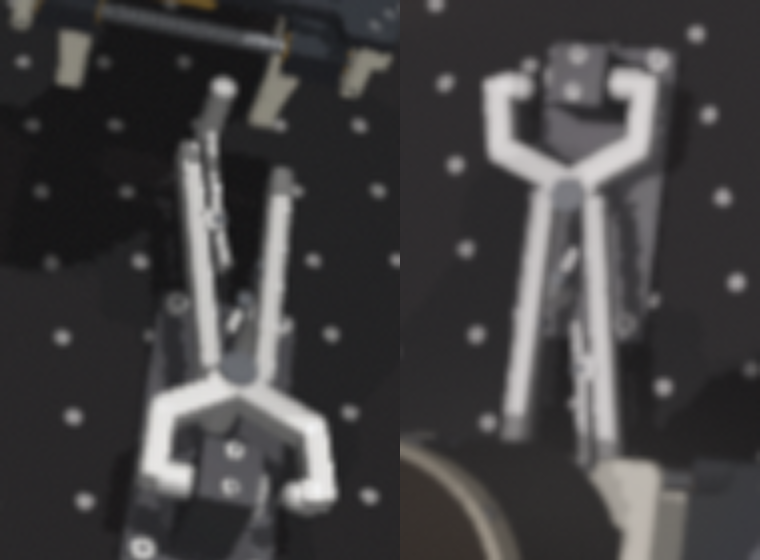

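The pliers sprang open: the handles are spread, the jaw has left the block, and the insert sits flat on it. The pin has moved away from the finger. Next I back off and lift.

Call:
{"op": "jog_arm", "data": {"rows": [[0, 0, 0, 0, 0.4, 0, 8.7], [0, 0, 0, 0, 0.4, 0, 8.7], [0, 0, 0, 0, 0, -1.5, 8.7], [0, 0, 0, 0, 0, -2.5, 8.7], [0, 0, 0, 0, 0, -3, 8.7], [0, 0, 0, 0, 0, -4, 8.7], [0, 0, 0, 0, 0, -3, 8.7], [0, 0, 0, 0, 0, -1, 8.7], [0, 0, 0, 0, 0, 0, 8.7], [0, 0, 0, 0, 0, 0, 8.7]]}}

```text
time_s: 12.95
position: [0.4846, 0.2182, 0.2275]
orientation: [[-0.963, 0.269, -0.001], [0.269, 0.963, -0.0], [0.001, -0.001, -1.0]]
wrist_force: [-0.8, -1.6, 0.4]
width: 0.0869
```

```bash
python3 - <<'E'
from h import *
f2=cam('scene');f3=cam('top');f=cam('wrist')
d=cv2.resize(f2['pixels'][100:250,310:410],None,fx=4,fy=4,interpolation=cv2.INTER_CUBIC)[:560]
e=cv2.resize(f3['pixels'][160:300,110:200],None,fx=4,fy=4)[:560]
cv2.imwrite('pics/c6.png',np.hstack([d,e])); cv2.imwrite('pics/w6.png',f['pixels'])
print(ctrl.state()['wrist_force'],ctrl.state()['position'])
s=ctrl.state();O=np.array(s['orientation'])
uu,vv=np.meshgrid(np.arange(512),np.arange(240)); px=np.c_[uu.ravel(),vv.ravel()]
P=pts(f,px);k=(P[:,2]>.078)&(P[:,2]<.092)&(px[:,1]<235)&(abs(((P-s['position'])@O)[:,1])<.06)
yaw=np.radians(-16.7);o=np.array([.662,.217]);ax=np.array([np.cos(yaw),np.sin(yaw)]);ay=np.array([-ax[1],ax[0]])
print('pin in first frame (was -165,-28.8)',((P[k][:,:2]-o)@np.c_[ax,ay]).mean(0),k.sum())
E
```

```text
[ 0.48866958 -0.15683379 -0.21685681] [0.48452274 0.21788838 0.22700899]
pin in first frame (was -165,-28.8) [-0.16592153 -0.0294577 ] 105
```

View pics/c6.png

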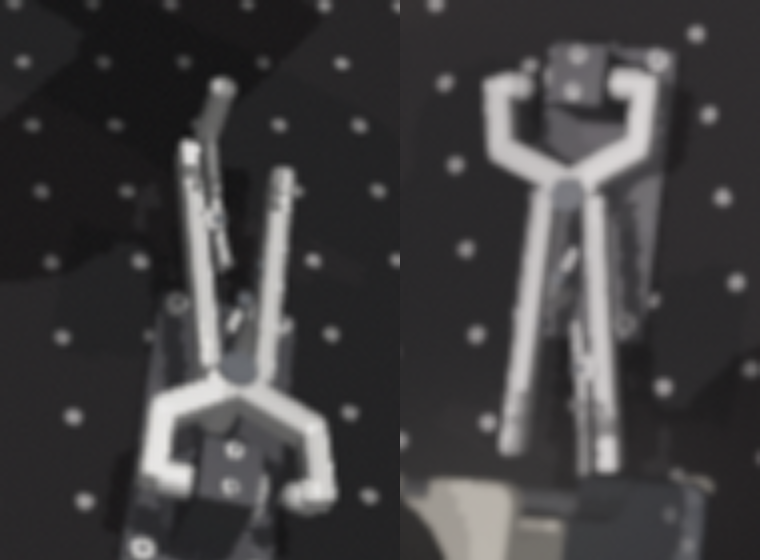

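The pliers stand open and the pin is back at its original open position to within 1 mm. The insert is flat on the block and the gripper is clear, so I'm handing in.

```bash
python3 -c "
from workcell import ctrl
print(ctrl.hand_in())"
```

```text
the job is handed in; nothing more can be done
None
```

I squeezed the open pliers at about x = -0.105 until they locked, then hooked the release pin with one finger and pulled it towards the moving handle's side until they sprang open. Then I lifted clear and handed in at about 13 s of the 42 s allowed.

- **Lock:** The fingers closed to about 34.5 mm against a nominal 36 mm. The handles stayed closed and parallel after I opened the gripper.
- **Release:** The first pull stopped short because the finger met the pin later than I expected, so I continued in small steps until it tripped.
- **End state:** The handles are open, and the pin is within about 1 mm of where it stood before the squeeze. The gripper is about 15 cm above with wrist force near zero.
- **Insert:** It looks flush on the block in the scene and top views. I judged that by eye at low resolution and did not measure the gap.

No checks failed or disagreed with each other.

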